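Swap the child-resistant cap of a solvent bottle for a pourer

TASK

Get the solvent bottle ready for cleaning optics: leave it standing in its cradle, push its child-resistant cap down hard and keep it pushed while you turn it anticlockwise until it is free, without crushing the neck or wrenching the cap against its catch, and take the cap off. Set the cap down open side down in the steel tray, then take the green pourer from the tray and seat it fully in the bottle's mouth, its flange flat on the rim. Do not drop the parts and leave the other things on the table alone.

Things in the scene. Friction and masses are not known exactly. Their poses are not given: they have to be found in the camera images.
- bottle: White square plastic bottle, loose, 0.26 to 0.44 kg, body 65 x 65 x 78 mm, shoulder to 93 mm, neck above. Origin: centre of the underside; z up, x, y normal to its sides. It stands in the cradle with 1 mm play and cannot turn there; lifting a locked cap lifts it out. Labels on the +x, -x sides.
- mouth (a point): Centre of the bottle's mouth, level with the rim, 120 mm above the bottle's underside. Neck 38 mm outside, bore 30 mm. Neck and cap lugs break when cap and bottle press on each other with over 50 N in all: the push down plus what is wrenched against teeth or stop (0.5 N m there is about 25 N).
- bead (a point): Centre of the top of the round bead (57 mm diameter) below the neck, 100.5 mm above the bottle's underside. The cap's lower edge stands 5.5 mm above it when locked and lands hard on it when pushed all the way.
- cap: Blue ribbed child-resistant cap on the bottle, round, 60 mm diameter, 26.5 mm high, 60 g, white arrows on top, red mark on its side toward its +x. Origin: centre of the open lower edge; z up. Locked: origin 106 mm above the bottle's underside, mark toward the bottle's +x within 1.5 degrees. A spring inside pushes it up against its catch: 8 N preload, then about 2.5 N per mm pushed down.
- cap_top (a point): Centre of the cap's flat top. Bayonet: three teeth 4 mm high block turning until the cap is pushed 4 mm down (about 18 N); at 5.5 mm (about 22 N) it meets the bead. Kept down, turn it anticlockwise seen from above: between 46 and 76 degrees (60 is best) it is free and lifts straight off; hard stop at about 78. Pushed too little it jams.
- cradle: Bottle cradle fixed to the table: grey plate 135 x 88 x 10 mm with a black square socket, 67 mm inside, 79 mm outside, walls up to 40 mm above the table; the bottle stands on a rubber pad 12 mm above the table. Origin: centre of its underside, z up.
- tray: Shallow steel tray fixed to the table, 120 mm along its x, 200 mm along its y, floor 3 mm above the table, walls 3 mm thick, rolled rim up to 16 mm. Origin: centre of its underside, z up. The pourer stands 45 to 62 mm from the centre toward +y; the cap goes flat on the free floor, best about 45 mm from the centre toward -y.
- pourer: Pourer, 40 g, upright in the tray: white plug (21 mm diameter at the tip, widening to 27 mm, 14 mm long), green flange of 38 mm diameter from 14 to 18 mm height, green stem of 17 mm diameter from 18 to 45 mm (hold it here), white nozzle to 57 mm. Origin: centre of its underside; z up. Seated, the flange lies on the rim and the origin is 106 mm above the bottle's underside.
- mirror_mount: Mirror in a black mount on a short post, 45 x 44 x 102 mm, loose bystander. Origin: centre of its underside.
- lens_holder: Ring lens holder on a post and foot, 30 x 40 x 76 mm, loose bystander. Origin: centre of its underside.
- brass_weight: Brass weight, 28 mm diameter, 47 mm high, loose bystander. Origin: centre of its underside.
Things that resemble listed ones, but are neither listed nor needed, are in the scene too. Several things have the shape of the cap; the one meant has the colours described above.

How it is judged:
By the outcome, as a careful person would: the job done as asked, in the order asked, and still so for the second after the job is handed in, with the robot touching nothing.
It also fails if it takes over 61 s, if anything falls off the work surface, if the arm or the gripper's body presses on something with over 40 N, if the wrist force passes 120 N, or if a joint passes its speed limit or range.

ROBOT

A 7-joint arm with a two-finger parallel gripper is mounted at the origin on a cart in front of the work surface, level with it; the furniture and walls round the work are solid. World frame = base frame: x ahead of the robot, y to its left, z up, the work surface at z = 0. Lengths are in m, angles in degrees, forces in N, time in s.
With the tool pointing down it reaches from about 0.375 to 0.925 m from the base axis. Payload 3.1 kg.
Tool frame: the origin (TCP) lies between the finger pads; the fingertips stand 17 mm ahead of it and the grasp point (between the pads) lies 2 mm behind it; z points along the fingers, y is the line along which they close (so a half turn about z gives the same grasp; the last joint's range is limited). The gripper opens to 85 mm and grips with 20 to 120 N. Pads are 22 mm wide; open, the fingers measure 114 mm over their backs; the gripper's body (76 mm by 85 mm) begins 54 mm behind the grasp point. The pads swing forward as they close: fully open they stand 13 mm farther back than shut.
Start: joints at [-69.718, 21.939, 2.515, 91.553, -1.026, 66.532, -2.859], TCP at [0.284, 0.585, 0.248] pointing down, gripper open.
Joint ranges: [-149.38, 149.38], [-23.57, 123.04], [-84.95, 90], [0, 143.3], [-89.99, 269.99], [3.08, 112.72], [-163.45, 163.45]. Speed limits (degrees/s): [159.86, 159.86, 180, 180, 180, 180, 180].

INTERFACE

Orientations are given as [roll, pitch, yaw] about the fixed x, y, z axes, in that order (R = Rz(yaw) Ry(pitch) Rx(roll)).
In Python, from plant import robot gives the robot as it stands.
- The arm moves only by the tool drive_tool, never from a script. Its argument "targets" is a list of rows, each an object of numbers: "tx", "ty", "tz": the shift along the tool's x, y, z in units of 40 mm (1.0 is 40 mm); "yaw": the turn about the tool's z in units of 6 degrees (1.0 is 6 degrees). In form: [{"tx": .., "ty": .., "tz": .., "yaw": ..}, ...]. A call has 1 to 20 rows; each row shifts and turns the commanded pose from where the row before left it, along the tool's axes as they then stand; what a row does not reach is not made up. A row lasts 1/8 s, in which the tool goes at most 62.5 mm and 10.7 degrees, less where a joint would pass 70% of its speed; a pose out of reach is approached as far as the arm can. A call is refused whole if a number of a shift passes 1 or a number of a turn 1, either way. A call with a gripper value outside its range is refused whole. "hand" is the closure, from 0 (fully open) to 1 (shut), set as the call begins (left out, the last holds). The fingers move at their own pace and stop on an object; "force" is the grip in N (left out, the last holds). Time passes only in rows, so rows that do not move let the fingers close. It gives the time, the measured TCP pose, the force, the opening and the grip force at its end, in the units of the state.
- robot.read_state(): the state, without advancing time (a new reading comes with each control period).
- robot.get_image(name): name is "side" or "top" or "wrist"; returns (picture, depth): 400x640x3 uint8, red, green, blue; 400x640 float32, m along the optical axis (not along the pixel's ray), 0 where there is no reading.
- robot.calibration(name): a dict with "fov_y" (degrees; the focal length in pixels is half the picture's height over the tangent of half this angle, whatever the lens; pixels are square), "cx", "cy" (the principal point, pixels), "cam_to_world" (4x4, takes a point from camera to world coordinates); the wrist camera has in their place "T_tool_cam" (4x4, takes a point from camera to tool coordinates, whose origin is the TCP and whose axes are the flange's). Camera axes: x right, y down, z forward; pixel columns grow to the right and rows downward; lengths in m; the calibration is good to about 2 mm. A picture is of the moment at which its call begins: read the wrist's pose just before it. calibration takes no time and is no camera call.
- robot.sign_off(): hands the job in; it is judged then, once.
The state is a dict: "time": time; "q": joint angles; "joint_vel": joint speeds; "joint_efforts": joint torques, N m; "tool_pos": TCP position; "eef_rot": TCP orientation; "contact_force": force on the tool from outside, world axes, zero at the start; "torque": the same for the moment, N m; "grip_width": opening from 0.0 (shut) to 1.0 (fully open); "grip_force": force on a finger pad.
Only numpy, scipy, OpenCV 4.12 (cv2) and the standard library are available. Lean on these libraries where they do the work, as an engineer would, in place of code of your own. Each camera call takes 0.05 s, during which the arm holds its last target. There are 200 camera calls.

## Working session

There is one attempt and no reset: what is moved stays moved. The work goes in short steps, Python scripts to look and compute and a tool call to move; the robot and the scene stay as the last step left them, time stands still between calls to the robot, and variables do not carry over. Pictures are saved under pics/ and viewed, at most 10 in all, crops included, and the job is handed in when it is done.

Besides the shell and the picture viewer there is one more tool, called after "Emit:" as name(argument=value, ...) on one line, values as JSON. drive_tool: Moves the arm, as the interface text tells. Its arguments: {"type":"object","properties":{"targets":{"type":"array"},"hand":{"type":"number"},"force":{"type":"number"}},"required":["targets"]}

```bash
ls; mkdir -p pics
cat > h.py <<'E'
import numpy as np, cv2
from plant import robot
from scipy.spatial.transform import Rotation as R
def cam(n,st=None):
    c=robot.calibration(n); f=200/np.tan(np.radians(c['fov_y']/2))
    if n=='wrist':
        T=np.eye(4);T[:3,:3]=R.from_euler('xyz',st['eef_rot'],degrees=True).as_matrix();T[:3,3]=st['tool_pos'];T=T@np.array(c['T_tool_cam'])
    else: T=np.array(c['cam_to_world'])
    return f,c['cx'],c['cy'],T
def ray(C,u,v,z):
    f,cx,cy,T=C; d=T[:3,:3]@np.array([(u-cx)/f,(v-cy)/f,1]); o=T[:3,3]
    return o+d*(z-o[2])/d[2]
def cloud(C,D):
    f,cx,cy,T=C; v,u=np.mgrid[:D.shape[0],:D.shape[1]]
    P=np.stack([(u-cx)/f*D,(v-cy)/f*D,D],-1)
    return P@T[:3,:3].T+T[:3,3]
def grab(n):
    st=robot.read_state(); im,D=robot.get_image(n); return st,im,D,cam(n,st)
def save(n,im): cv2.imwrite('pics/'+n+'.png',cv2.cvtColor(im,cv2.COLOR_RGB2BGR))
E
python3 - <<'E'
from h import *
for n in ['top','side']:
    st,im,D,C=grab(n); save(n,im); np.savez('/tmp/'+n,im=im,D=D); print(n,C)
print(st)
print(robot.calibration('wrist'))
E
```

```text
pics
top (np.float64(453.7872498068139), 324.4876482247538, 194.4352467527144, array([[ 0.02806695, -0.99757645,  0.06366687,  0.42900199],
       [-0.99958943, -0.02837678, -0.00396724, -0.03396807],
       [ 0.00576429, -0.06352938, -0.99796332,  1.599427  ],
       [ 0.        ,  0.        ,  0.        ,  1.        ]]))
side (np.float64(418.2767636530562), 317.95187861551153, 200.3343799616472, array([[ 0.84975381, -0.21137616,  0.4829478 , -0.07082118],
       [-0.52717542, -0.34441458,  0.77682989, -1.02952125],
       [ 0.00213094, -0.91471237, -0.40409992,  0.63150774],
       [ 0.        ,  0.        ,  0.        ,  1.        ]]))
{'time': 0.05, 'q': array([-69.71867021,  21.99384277,   2.51130496,  91.649912  ,
        -1.02618288,  66.53353251,  -2.85968628]), 'joint_vel': array([-0.04994521, -0.0233663 , -0.02365267,  0.01140072,  0.01883534,
       -0.07246937,  0.03599608]), 'joint_efforts': array([ 2.01112001e-03, -4.35046363e+01,  1.02957543e+00, -2.50666076e+01,
        1.07466450e-02,  5.86572045e-03,  1.66642201e-05]), 'tool_pos': array([0.28336571, 0.58396207, 0.24685903]), 'eef_rot': array([-1.79845393e+02,  7.77020692e-03,  1.54119025e+02]), 'contact_force': array([ 0.62918693, -0.68678851, -0.57497488]), 'torque': array([ 0.03090217,  0.0022314 , -0.04339788]), 'grip_force': 0.0, 'grip_width': 0.9992320493239077}
{'fov_y': 60.234634485690634, 'cx': 315.65216044115635, 'cy': 197.1888532069446, 'T_tool_cam': array([[ 5.51251587e-04, -9.62517458e-01, -2.71219171e-01,
         6.94349091e-02],
       [ 9.99998802e-01,  9.22815204e-04, -1.24244469e-03,
        -9.61302999e-04],
       [ 1.44615988e-03, -2.71218161e-01,  9.62516814e-01,
        -1.25619539e-01],
       [ 0.00000000e+00,  0.00000000e+00,  0.00000000e+00,
         1.00000000e+00]])}
```

View pics/top.png

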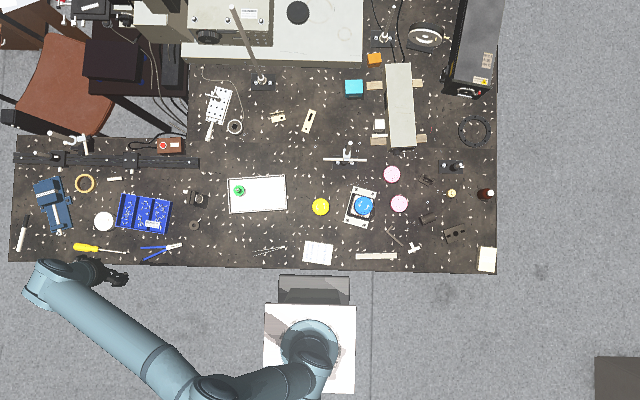

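View pics/side.png

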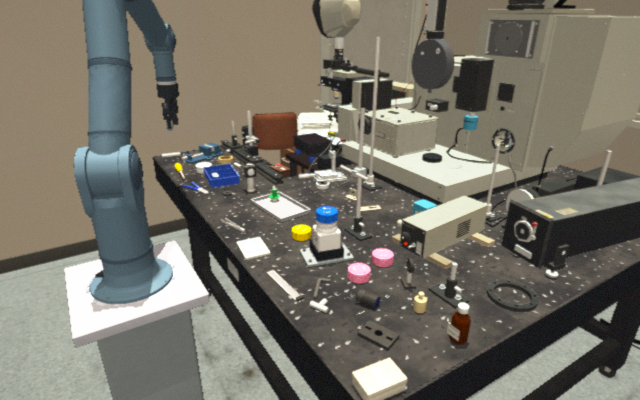

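The top view shows the blue cap on the bottle at (363,206). Cap-shaped lookalikes are yellow (320,206), pink (392,174) and (399,203), and white (104,221). The green pourer is at (239,190) in the tray at (257,195). I choose the blue cap in the cradle and check it in a close crop.

Run:
```python
from h import *
z=np.load('/tmp/top.npz'); im,D=z['im'],z['D']; C=cam('top')
hsv=cv2.cvtColor(im,cv2.COLOR_RGB2HSV)
def blob(lo,hi,box):
    x0,y0,x1,y1=box; m=cv2.inRange(hsv,lo,hi); M=np.zeros_like(m); M[y0:y1,x0:x1]=m[y0:y1,x0:x1]
    n,l,s,c=cv2.connectedComponentsWithStats(M); i=1+np.argmax(s[1:,4]); return l==i,s[i],c[i]
m,s,c=blob((95,120,80),(115,255,255),(340,185,385,230)); 
c2=cv2.minEnclosingCircle(np.argwhere(m)[:,::-1].astype(np.float32)); print('cap',s,c,c2,ray(C,*c2[0],.1445)); print('depth z',np.median(cloud(C,D)[m][:,2]))
m,s,c=blob((50,100,50),(85,255,255),(225,175,255,210)); print('pour',s,c,ray(C,*c,.025), np.percentile(cloud(C,D)[m][:,2],[10,50,90]))
m,s,c=blob((0,0,200),(180,40,255),(220,165,295,222)); cn=np.argwhere(cv2.morphologyEx(m.astype(np.uint8),cv2.MORPH_CLOSE,np.ones((7,7))))[:,::-1].astype(np.float32)
r=cv2.minAreaRect(cn); b=cv2.boxPoints(r); P=np.array([ray(C,*p,.010) for p in b]); print('tray',r,P,P.mean(0))
# cradle plate
P=cloud(C,D)
m,s,c=blob((0,0,170),(180,40,255),(335,180,385,232)); r=cv2.minAreaRect(np.argwhere(m)[:,::-1].astype(np.float32)); b=cv2.boxPoints(r);Q=np.array([ray(C,*p,.010) for p in b]);print('cradle',r,Q,Q.mean(0))
a=cv2.resize(im[175:235,300:420],None,fx=6,fy=6,interpolation=cv2.INTER_CUBIC); 
sd=np.load('/tmp/side.npz')['im'][195:270,285:400]; b=cv2.resize(sd,(720,470),interpolation=cv2.INTER_CUBIC)[:240*2]
save('crop',cv2.resize(np.vstack([a,b]),None,fx=.7,fy=.7))
```

```text
cap [354 196  19  19 241] [362.96680498 205.21991701] ((362.8888854980469, 205.0370330810547), 9.320269584655762) [ 0.4912441  -0.16391087  0.1445    ]
depth z 0.14414152130693791
pour [234 186  10  10  63] [238.76190476 190.19047619] [0.5357492  0.25795951 0.025     ] [0.01629158 0.02149358 0.04264702]
tray ((256.2705383300781, 192.51763916015625), (37.12110900878906, 58.13595199584961), 85.60128784179688) [[0.58459059 0.30796695 0.01      ]
 [0.60618147 0.10498013 0.01      ]
 [0.47628604 0.090625   0.01      ]
 [0.45498246 0.29258881 0.01      ]] [0.53051014 0.19904022 0.01      ]
cradle ((359.1231994628906, 206.24087524414062), (25.695388793945312, 38.82563400268555), 15.422160148620605) [[ 0.43716321 -0.10268934  0.01      ]
 [ 0.56950453 -0.13561347  0.01      ]
 [ 0.54790484 -0.22323056  0.01      ]
 [ 0.41576405 -0.18985796  0.01      ]] [ 0.49258416 -0.16284783  0.01      ]
```

View pics/crop.png

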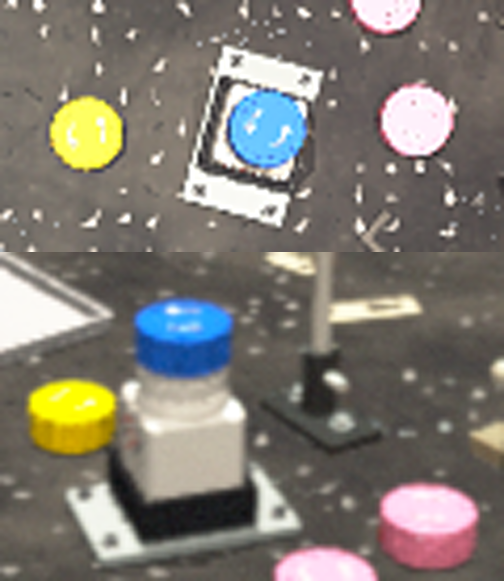

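The crop confirms it: the blue cap with white arrows sits on the white square bottle, in the black socket on the grey plate. The yellow and pink caps lie loose on the table. I'm moving over the bottle.

Emit:
drive_tool(targets=[{"tx": -0.64, "ty": -0.73}, {"tx": -0.64, "ty": -0.73}, {"tx": -0.64, "ty": -0.73}, {"tx": -0.64, "ty": -0.73}, {"tx": -0.64, "ty": -0.73}, {"tx": -0.64, "ty": -0.73}, {"tx": -0.64, "ty": -0.73}, {"tx": -0.64, "ty": -0.73}, {"tx": -0.64, "ty": -0.73}, {"tx": -0.64, "ty": -0.73}, {"tx": -0.64, "ty": -0.73}, {"tx": -0.64, "ty": -0.73}, {"tx": -0.64, "ty": -0.73}, {"tx": -0.64, "ty": -0.73}, {"tx": -0.64, "ty": -0.73}, {"tx": -0.64, "ty": -0.73}, {"tx": -0.64, "ty": -0.73}, {"tx": -0.64, "ty": -0.73}, {"tx": -0.64, "ty": -0.73}, {"tx": -0.64, "ty": -0.73}], hand=0)

```text
schema error: expected keys tx, ty, tz, yaw
```

```bash
cat >> h.py <<'E'
def to(st,x,y,z,yaw=None):
    "units of move from the state to a world goal, shift first"
    M=R.from_euler('xyz',st['eef_rot'],degrees=True).as_matrix()
    d=M.T@(np.array([x,y,z])-st['tool_pos'])/.04
    t=0 if yaw is None else ((st['eef_rot'][2]-yaw+90)%180-90)/6
    print('units',d.round(2),'yaw',round(t,2))
def blobs(im,lo,hi,nmin=150):
    m=cv2.inRange(cv2.cvtColor(im,cv2.COLOR_RGB2HSV),lo,hi); n,l,s,c=cv2.connectedComponentsWithStats(m)
    return [(l==i,s[i],c[i]) for i in range(1,n) if s[i,4]>nmin]
def brief(st):
    for k in ['time','q','tool_pos','eef_rot','contact_force','torque','grip_force','grip_width']: print(k,np.round(st[k],3))
E
python3 - <<'E'
from h import *
st,im,D,C=grab('wrist'); save('w1',im); brief(st)
P=cloud(C,D)
for m,s,c in blobs(im,(95,120,60),(118,255,255),500):
    t=m&(np.abs(P[...,2]-.1445)<.003)&(D>0)
    q=np.argwhere(m)[:,::-1].astype(np.float32); c2,r=cv2.minEnclosingCircle(q)
    print(s,c2,r,ray(C,*c2,.1445), P[t].mean(0) if t.any() else 0,t.sum(), P[t].max(0)/2+P[t].min(0)/2)
to(st,.4912,-.1639,.2)
E
```

```text
time 0.1
q [-69.718  21.989   2.51   91.641  -1.024  66.534  -2.859]
tool_pos [0.283 0.584 0.247]
eef_rot [-1.79859e+02  8.00000e-03  1.54121e+02]
contact_force [-0.588  0.362 -0.528]
torque [ 0.018 -0.004 -0.005]
grip_force 0.0
grip_width 0.997Traceback (most recent call last):
  File "<stdin>", line 7, in <module>
    return umr_maximum(a, axis, None, out, keepdims, initial, where)
ValueError: zero-size array to reduction operation maximum which has no identity
```

View pics/w1.png

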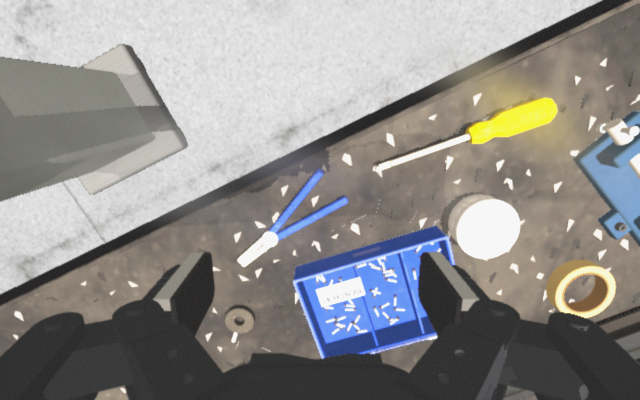

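The move was refused because every row needs all four keys. The picture is still the start view, with blue tray (375,290), white cap (485,225) and fingers at (185,290) and (450,290). I'll resend the move.

Emit:
drive_tool(targets=[{"tx": -0.64, "ty": -0.73, "tz": 0, "yaw": 0}, {"tx": -0.64, "ty": -0.73, "tz": 0, "yaw": 0}, {"tx": -0.64, "ty": -0.73, "tz": 0, "yaw": 0}, {"tx": -0.64, "ty": -0.73, "tz": 0, "yaw": 0}, {"tx": -0.64, "ty": -0.73, "tz": 0, "yaw": 0}, {"tx": -0.64, "ty": -0.73, "tz": 0, "yaw": 0}, {"tx": -0.64, "ty": -0.73, "tz": 0, "yaw": 0}, {"tx": -0.64, "ty": -0.73, "tz": 0, "yaw": 0}, {"tx": -0.64, "ty": -0.73, "tz": 0, "yaw": 0}, {"tx": -0.64, "ty": -0.73, "tz": 0, "yaw": 0}, {"tx": -0.64, "ty": -0.73, "tz": 0, "yaw": 0}, {"tx": -0.64, "ty": -0.73, "tz": 0, "yaw": 0}, {"tx": -0.64, "ty": -0.73, "tz": 0, "yaw": 0}, {"tx": -0.64, "ty": -0.73, "tz": 0, "yaw": 0}, {"tx": -0.64, "ty": -0.73, "tz": 0, "yaw": 0}, {"tx": -0.64, "ty": -0.73, "tz": 0, "yaw": 0}, {"tx": -0.64, "ty": -0.73, "tz": 0, "yaw": 0}, {"tx": -0.64, "ty": -0.73, "tz": 0, "yaw": 0}, {"tx": -0.64, "ty": -0.73, "tz": 0, "yaw": 0}, {"tx": -0.64, "ty": -0.73, "tz": 0, "yaw": 0}], hand=0)

```text
time: 2.65
tool_pos: [0.4895, -0.1651, 0.2481]
eef_rot: [180.0, -0.0, 154.1]
contact_force: [0.6, 1.1, 0.4]
grip_width: 1.005
grip_force: 0.0
```

```bash
cat > capm.py <<'E'
from h import *
import sys
st,im,D,C=grab('wrist'); save(sys.argv[1],im); brief(st)
P=cloud(C,D)
for m,s,c in blobs(im,(95,120,60),(118,255,255),500):
    t=m&(D>0)&(P[...,2]>np.percentile(P[m][:,2],90)-.004)
    q=np.argwhere(t)[:,::-1].astype(np.float32); c2,r=cv2.minEnclosingCircle(q)
    print(s,c2,r,ray(C,*c2,.1445),'depth z',np.median(P[t][:,2]), (P[t].max(0)+P[t].min(0))/2)
to(st,.4912,-.1639,.2)
E
python3 capm.py w2
```

```text
time 2.65
q [-23.996   8.376  41.699 111.356  -6.293  62.524  84.449]
tool_pos [ 0.489 -0.165  0.248]
eef_rot [ 1.79982e+02 -1.50000e-02  1.54137e+02]
contact_force [0.634 1.134 0.379]
torque [-0.002 -0.002  0.008]
grip_force 0.0
grip_width 1.005
[ 276  166   83   84 4735] (318.3406066894531, 206.3286590576172) 40.9306640625 [ 0.49132212 -0.16527737  0.1445    ] depth z 0.14455747873876545 [ 0.49245986 -0.16637352  0.14415195]
units [-0.03  0.05  1.2 ] yaw 0
```

View pics/w2.png

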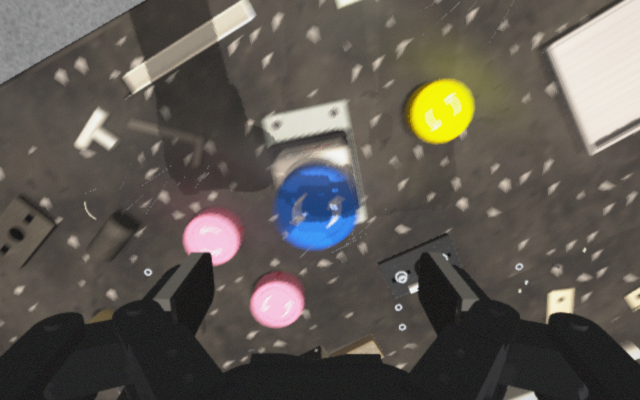

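The view shows the blue cap centred at (318,206) on the bottle, clear of the pink (213,238), (277,300) and yellow (440,110) caps. I'm descending.

Emit:
drive_tool(targets=[{"tx": -0.04, "ty": 0.02, "tz": 0.5, "yaw": 0}, {"tx": 0, "ty": 0, "tz": 0.5, "yaw": 0}, {"tx": 0, "ty": 0, "tz": 0.5, "yaw": 0}, {"tx": 0, "ty": 0, "tz": 0.5, "yaw": 0}, {"tx": 0, "ty": 0, "tz": 0.3, "yaw": 0}, {"tx": 0, "ty": 0, "tz": 0, "yaw": 0}, {"tx": 0, "ty": 0, "tz": 0, "yaw": 0}])

```text
time: 3.58
tool_pos: [0.4918, -0.1643, 0.1569]
eef_rot: [180.0, 0.1, 154.1]
contact_force: [0.8, -0.4, -0.2]
grip_width: 0.997
grip_force: 0.0
```

```bash
python3 capm.py w3
```

```text
time 3.575
q [-20.806  16.583  39.734 115.817 -13.399  51.986  90.181]
tool_pos [ 0.492 -0.164  0.157]
eef_rot [1.79982e+02 6.60000e-02 1.54111e+02]
contact_force [ 0.837 -0.365 -0.195]
torque [-0.02  -0.026 -0.005]
grip_force 0.0
grip_width 0.997
[  253   189   132   133 13014] (318.3702392578125, 260.5) 66.0570297241211 [ 0.49032104 -0.16351155  0.1445    ] depth z 0.14450201170373772 [ 0.49248476 -0.16462749  0.14400367]
units [ 0.02  0.   -1.08] yaw 0
```

View pics/w3.png

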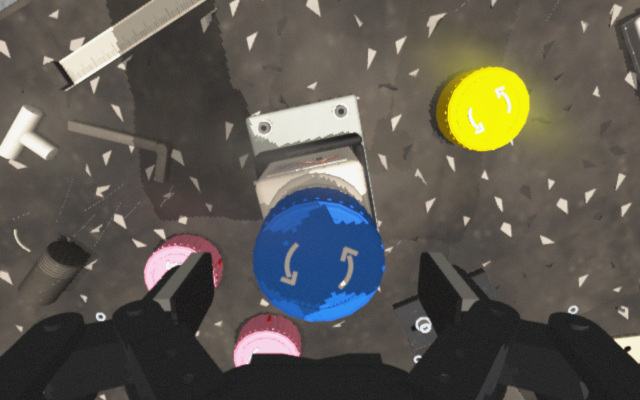

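The cap at (318,260) is centred between the open fingers at (190,300) and (440,300). I'll descend the rest of the way and grip.

Emit:
drive_tool(targets=[{"tx": 0, "ty": 0, "tz": 0.3, "yaw": 0}, {"tx": 0, "ty": 0, "tz": 0.3, "yaw": 0}, {"tx": 0, "ty": 0, "tz": 0, "yaw": 0}, {"tx": 0, "ty": 0, "tz": 0, "yaw": 0}])

```text
time: 4.12
tool_pos: [0.4911, -0.1642, 0.132]
eef_rot: [-180.0, -0.0, 154.1]
contact_force: [-0.4, -0.6, -0.2]
grip_width: 0.998
grip_force: 0.0
```

Emit:
drive_tool(targets=[{"tx": 0, "ty": 0, "tz": 0, "yaw": 0}, {"tx": 0, "ty": 0, "tz": 0, "yaw": 0}, {"tx": 0, "ty": 0, "tz": 0, "yaw": 0}, {"tx": 0, "ty": 0, "tz": 0, "yaw": 0}, {"tx": 0, "ty": 0, "tz": 0, "yaw": 0}, {"tx": 0, "ty": 0, "tz": 0, "yaw": 0}, {"tx": 0, "ty": 0, "tz": 0, "yaw": 0}, {"tx": 0, "ty": 0, "tz": 0, "yaw": 0}], hand=1, force=80)

```text
time: 5.12
tool_pos: [0.4919, -0.1638, 0.133]
eef_rot: [179.9, 0.0, 154.1]
contact_force: [-1.6, 2.1, 5.0]
grip_width: 0.661
grip_force: 84.4
```

```bash
python3 -c "
from h import *
brief(robot.read_state())"
```

```text
time 5.125
q [-19.65   18.907  38.69  116.69  -15.56   49.358  91.906]
tool_pos [ 0.492 -0.164  0.133]
eef_rot [1.79936e+02 3.50000e-02 1.54135e+02]
contact_force [-1.563  2.069  4.987]
torque [0.272 0.296 0.003]
grip_force 84.448
grip_width 0.661
```

Emit:
drive_tool(targets=[{"tx": 0, "ty": 0, "tz": 0.05, "yaw": 0}, {"tx": 0, "ty": 0, "tz": 0.05, "yaw": 0}, {"tx": 0, "ty": 0, "tz": 0, "yaw": 0}, {"tx": 0, "ty": 0, "tz": 0, "yaw": 0}, {"tx": 0, "ty": 0, "tz": 0, "yaw": 0}])

```text
time: 5.75
tool_pos: [0.4923, -0.1636, 0.1303]
eef_rot: [179.9, 0.0, 154.1]
contact_force: [-4.2, 3.8, 14.7]
grip_width: 0.669
grip_force: 85.5
```

Emit:
drive_tool(targets=[{"tx": 0, "ty": 0, "tz": 0.05, "yaw": 0}, {"tx": 0, "ty": 0, "tz": 0.05, "yaw": 0}, {"tx": 0, "ty": 0, "tz": 0, "yaw": 0}, {"tx": 0, "ty": 0, "tz": 0, "yaw": 0}, {"tx": 0, "ty": 0, "tz": 0, "yaw": 0}])

```text
time: 6.38
tool_pos: [0.4926, -0.1637, 0.1277]
eef_rot: [179.8, 0.0, 154.1]
contact_force: [-6.7, 4.8, 23.3]
grip_width: 0.668
grip_force: 86.5
```

Emit:
drive_tool(targets=[{"tx": 0, "ty": 0, "tz": 0.02, "yaw": 0}, {"tx": 0, "ty": 0, "tz": 0, "yaw": 0}, {"tx": 0, "ty": 0, "tz": 0, "yaw": -0.5}, {"tx": 0, "ty": 0, "tz": 0, "yaw": -0.5}, {"tx": 0, "ty": 0, "tz": 0, "yaw": -0.5}, {"tx": 0, "ty": 0, "tz": 0, "yaw": 0}, {"tx": 0, "ty": 0, "tz": 0, "yaw": 0}])

```text
time: 7.25
tool_pos: [0.4934, -0.1645, 0.1276]
eef_rot: [179.8, 0.2, 163.1]
contact_force: [-6.0, 2.4, 24.5]
grip_width: 0.668
grip_force: 86.7
```

```bash
python3 -c "
from h import *
brief(robot.read_state())"
```

```text
time 7.25
q [-17.604  19.169  36.453 116.668 -15.315  48.578 100.64 ]
tool_pos [ 0.493 -0.164  0.128]
eef_rot [1.79828e+02 1.60000e-01 1.63101e+02]
contact_force [-5.964  2.45  24.499]
torque [ 0.553  1.46  -0.041]
grip_force 86.714
grip_width 0.668
```

Emit:
drive_tool(targets=[{"tx": 0, "ty": 0, "tz": 0, "yaw": -0.5}, {"tx": 0, "ty": 0, "tz": 0, "yaw": -0.5}, {"tx": 0, "ty": 0, "tz": 0, "yaw": -0.5}, {"tx": 0, "ty": 0, "tz": 0, "yaw": -0.5}, {"tx": 0, "ty": 0, "tz": 0, "yaw": -0.5}, {"tx": 0, "ty": 0, "tz": 0, "yaw": -0.5}, {"tx": 0, "ty": 0, "tz": 0, "yaw": -0.5}, {"tx": 0, "ty": 0, "tz": 0, "yaw": -0.5}, {"tx": 0, "ty": 0, "tz": 0, "yaw": 0}, {"tx": 0, "ty": 0, "tz": 0, "yaw": 0}])

```text
time: 8.5
tool_pos: [0.4936, -0.1647, 0.1275]
eef_rot: [180.0, 0.3, -172.9]
contact_force: [-5.9, 3.1, 21.8]
grip_width: 0.668
grip_force: 86.5
```

```bash
python3 -c "
from h import *
brief(robot.read_state())"
```

```text
time 8.5
q [-13.49   18.324  31.535 116.51  -12.917  48.237 122.476]
tool_pos [ 0.494 -0.165  0.127]
eef_rot [ 179.965    0.253 -172.904]
contact_force [-5.945  3.11  21.793]
torque [0.446 1.145 0.008]
grip_force 86.472
grip_width 0.668
```

Emit:
drive_tool(targets=[{"tx": 0, "ty": 0, "tz": 0.01, "yaw": -0.5}, {"tx": 0, "ty": 0, "tz": 0, "yaw": -0.5}, {"tx": 0, "ty": 0, "tz": 0, "yaw": -0.5}, {"tx": 0, "ty": 0, "tz": 0, "yaw": -0.5}, {"tx": 0, "ty": 0, "tz": 0, "yaw": -0.5}, {"tx": 0, "ty": 0, "tz": 0, "yaw": -0.5}, {"tx": 0, "ty": 0, "tz": 0, "yaw": -0.5}, {"tx": 0, "ty": 0, "tz": 0, "yaw": -0.5}, {"tx": 0, "ty": 0, "tz": 0, "yaw": -0.5}, {"tx": 0, "ty": 0, "tz": 0, "yaw": 0}, {"tx": 0, "ty": 0, "tz": 0, "yaw": 0}])

```text
time: 9.88
tool_pos: [0.4936, -0.1649, 0.1274]
eef_rot: [-179.9, 0.2, -145.9]
contact_force: [-5.6, 3.1, 22.6]
grip_width: 0.666
grip_force: 86.6
```

```bash
python3 -c "
from h import *
brief(robot.read_state())"
```

```text
time 9.875
q [ -9.004  17.634  26.275 116.322 -10.562  48.018 147.34 ]
tool_pos [ 0.494 -0.165  0.127]
eef_rot [-179.898    0.247 -145.929]
contact_force [-5.555  3.131 22.618]
torque [ 0.498  1.268 -0.083]
grip_force 86.594
grip_width 0.666
```

Emit:
drive_tool(targets=[{"tx": 0, "ty": 0, "tz": -0.1, "yaw": 0}, {"tx": 0, "ty": 0, "tz": -0.1, "yaw": 0}, {"tx": 0, "ty": 0, "tz": -0.1, "yaw": 0}, {"tx": 0, "ty": 0, "tz": -0.1, "yaw": 0}, {"tx": 0, "ty": 0, "tz": 0, "yaw": 0}, {"tx": 0, "ty": 0, "tz": 0, "yaw": 0}])

```text
time: 10.62
tool_pos: [0.4912, -0.1644, 0.1388]
eef_rot: [-180.0, -0.0, -145.9]
contact_force: [0.3, -1.8, -0.5]
grip_width: 0.666
grip_force: 85.0
```

Emit:
drive_tool(targets=[{"tx": 0, "ty": 0, "tz": -0.3, "yaw": 0}, {"tx": 0, "ty": 0, "tz": -0.3, "yaw": 0}, {"tx": 0, "ty": 0, "tz": -0.4, "yaw": 0}, {"tx": 0, "ty": 0, "tz": -0.4, "yaw": 0.8}, {"tx": 0, "ty": 0, "tz": -0.4, "yaw": 1}, {"tx": 0, "ty": 0, "tz": -0.2, "yaw": 1}, {"tx": 0, "ty": 0, "tz": 0, "yaw": 1}, {"tx": 0, "ty": 0, "tz": 0, "yaw": 1}, {"tx": 0, "ty": 0, "tz": 0, "yaw": 1}, {"tx": 0, "ty": 0, "tz": 0, "yaw": 1}, {"tx": 0, "ty": 0, "tz": 0, "yaw": 1}, {"tx": 0, "ty": 0, "tz": 0, "yaw": 1}, {"tx": 0, "ty": 0, "tz": 0, "yaw": 1}, {"tx": 0, "ty": 0, "tz": 0, "yaw": 1}, {"tx": 0, "ty": 0, "tz": 0, "yaw": 1}, {"tx": 0, "ty": 0, "tz": 0, "yaw": 0.4}, {"tx": 0, "ty": 0, "tz": 0, "yaw": 0}])

```text
time: 12.75
tool_pos: [0.4914, -0.164, 0.22]
eef_rot: [180.0, 0.0, 141.0]
contact_force: [-0.3, 0.3, -0.8]
grip_width: 0.666
grip_force: 85.2
```

Run:
```python
from h import *
st=robot.read_state(); brief(st); to(st,.535,.154,.2)
```

```text
time 12.75
q [-19.124  10.309  36.608 112.699  -7.181  59.146  71.685]
tool_pos [ 0.491 -0.164  0.22 ]
eef_rot [1.79951e+02 3.00000e-02 1.40955e+02]
contact_force [-0.324  0.341 -0.839]
torque [ 0.018 -0.031  0.025]
grip_force 85.201
grip_width 0.666
units [4.16 6.86 0.5 ] yaw 0
```

Emit:
drive_tool(targets=[{"tx": 0.42, "ty": 0.69, "tz": 0, "yaw": 0}, {"tx": 0.42, "ty": 0.69, "tz": 0, "yaw": 0}, {"tx": 0.42, "ty": 0.69, "tz": 0, "yaw": 0}, {"tx": 0.42, "ty": 0.69, "tz": 0, "yaw": 0}, {"tx": 0.42, "ty": 0.69, "tz": 0, "yaw": 0}, {"tx": 0.42, "ty": 0.69, "tz": 0, "yaw": 0}, {"tx": 0.42, "ty": 0.69, "tz": 0, "yaw": 0}, {"tx": 0.42, "ty": 0.69, "tz": 0, "yaw": 0}, {"tx": 0.42, "ty": 0.69, "tz": 0, "yaw": 0}, {"tx": 0.4, "ty": 0.65, "tz": 0, "yaw": 0}, {"tx": 0, "ty": 0, "tz": 0, "yaw": 0}, {"tx": 0, "ty": 0, "tz": 0, "yaw": 0}])

```text
time: 14.25
tool_pos: [0.5344, 0.1534, 0.2193]
eef_rot: [-180.0, 0.0, 140.9]
contact_force: [0.0, 0.0, -0.4]
grip_width: 0.666
grip_force: 85.2
```

Run:
```python
from h import *
st,im,D,C=grab('wrist'); save('w4',im); brief(st); P=cloud(C,D)
for m,s,c in blobs(im,(50,100,50),(85,255,255),150): print('pourer',s,c,ray(C,*c,.025),np.percentile(P[m][:,2],[5,50,95]))
for m,s,c in blobs(im,(95,120,60),(118,255,255),1000):
    print('cap',s,c,'zrange',np.percentile(P[m&(D>0)][:,2],[2,50,98]))
# rim of the tray by height
m=(P[...,2]>.010)&(P[...,2]<.02)&(D>0)
for k in (0,1): print(np.percentile(P[m][:,k],[1,99]))
to(st,.535,.154,.05)
```

```text
time 14.25
q [-41.486  14.064  24.36  107.303  -6.596  60.023  36.447]
tool_pos [0.534 0.153 0.219]
eef_rot [-1.79963e+02  2.60000e-02  1.40913e+02]
contact_force [ 0.026  0.005 -0.38 ]
torque [-0.063 -0.004 -0.006]
grip_force 85.247
grip_width 0.666
pourer [ 391   85   41   41 1165] [409.89270386 104.98025751] [0.53633188 0.25846889 0.025     ] [0.01984376 0.02129878 0.04823819]
cap [  239   203   154   157 17936] [315.72518956 281.28702052] zrange [0.21211197 0.23073216 0.23204419]
[0.30355616 0.88808897]
[-0.18427101  0.44174559]
units [0.   0.02 4.23] yaw 0
```

View pics/w4.png

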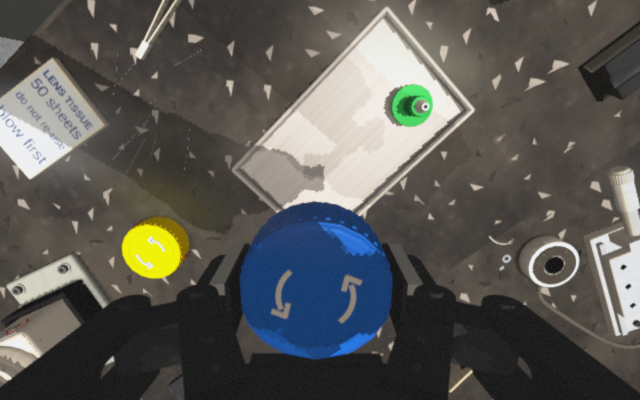

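The view shows the cap held at (316,281). The tray corners are at about (233,168), (388,8) and (473,108), and the pourer is at (410,105).

Run:
```python
from h import *
st=robot.read_state(); C=cam('wrist',st)
a,b,c=[ray(C,*p,.016)[:2] for p in [(233,168),(388,8),(473,108)]]
print(a,b,c,'centre',(a+c)/2, 'sides',np.linalg.norm(b-a),np.linalg.norm(c-b))
y=(b-a)/np.linalg.norm(b-a); ctr=(a+c)/2; g=ctr-.045*y; print('y',y,'goal',g)
p=np.array([.5363,.2585])-ctr; print('pourer',p@y)
to(st,*g,.05)
```

```text
[0.47852821 0.09296158] [0.4601201  0.29113483] [0.57701955 0.30320973] centre [0.52777388 0.19808566] sides 0.1990263613719748 0.11752142055251204
y [-0.09249081  0.99571354] goal [0.53193596 0.15327855]
pourer 0.05936679266261922
units [ 0.06 -0.03  4.23] yaw 0
```

Emit:
drive_tool(targets=[{"tx": 0.04, "ty": -0.03, "tz": 0.5, "yaw": 0}, {"tx": 0, "ty": 0, "tz": 0.6, "yaw": 0}, {"tx": 0, "ty": 0, "tz": 0.6, "yaw": 0}, {"tx": 0, "ty": 0, "tz": 0.6, "yaw": 0}, {"tx": 0, "ty": 0, "tz": 0.6, "yaw": 0}, {"tx": 0, "ty": 0, "tz": 0.6, "yaw": 0}, {"tx": 0, "ty": 0, "tz": 0.6, "yaw": 0}, {"tx": 0, "ty": 0, "tz": 0.4, "yaw": 0}, {"tx": 0, "ty": 0, "tz": 0.2, "yaw": 0}, {"tx": 0, "ty": 0, "tz": 0.1, "yaw": 0}, {"tx": 0, "ty": 0, "tz": 0, "yaw": 0}, {"tx": 0, "ty": 0, "tz": 0, "yaw": 0}])

```text
time: 15.8
tool_pos: [0.5331, 0.1546, 0.0278]
eef_rot: [179.9, 0.0, 140.9]
contact_force: [0.4, -1.3, -0.3]
grip_width: 0.665
grip_force: 85.2
```

Emit:
drive_tool(targets=[{"tx": 0, "ty": 0, "tz": 0.07, "yaw": 0}, {"tx": 0, "ty": 0, "tz": 0.06, "yaw": 0}, {"tx": 0, "ty": 0, "tz": 0.05, "yaw": 0}, {"tx": 0, "ty": 0, "tz": 0, "yaw": 0}, {"tx": 0, "ty": 0, "tz": 0, "yaw": 0}])

```text
time: 16.42
tool_pos: [0.5325, 0.1543, 0.0198]
eef_rot: [-180.0, -0.0, 140.9]
contact_force: [-0.0, 0.7, -0.4]
grip_width: 0.667
grip_force: 85.2
```

Emit:
drive_tool(targets=[{"tx": 0, "ty": 0, "tz": 0.03, "yaw": 0}, {"tx": 0, "ty": 0, "tz": 0.03, "yaw": 0}, {"tx": 0, "ty": 0, "tz": 0, "yaw": 0}, {"tx": 0, "ty": 0, "tz": 0, "yaw": 0}])

```text
time: 16.92
tool_pos: [0.5326, 0.1544, 0.0181]
eef_rot: [180.0, -0.0, 140.9]
contact_force: [-1.6, -0.3, 5.4]
grip_width: 0.664
grip_force: 85.9
```

Emit:
drive_tool(targets=[{"tx": 0, "ty": 0, "tz": 0, "yaw": 0}, {"tx": 0, "ty": 0, "tz": 0, "yaw": 0}, {"tx": 0, "ty": 0, "tz": 0, "yaw": 0}, {"tx": 0, "ty": 0, "tz": 0, "yaw": 0}], hand=0.15, force=20)

```text
time: 17.42
tool_pos: [0.5324, 0.1544, 0.0173]
eef_rot: [-180.0, -0.0, 140.9]
contact_force: [0.4, 0.2, -0.6]
grip_width: 0.853
grip_force: 0.0
```

Emit:
drive_tool(targets=[{"tx": 0, "ty": 0, "tz": -0.1, "yaw": 0}, {"tx": 0, "ty": 0, "tz": -0.4, "yaw": 0}, {"tx": 0, "ty": 0, "tz": -0.5, "yaw": 0}, {"tx": 0, "ty": 0, "tz": -0.6, "yaw": 0}, {"tx": 0, "ty": 0, "tz": -0.6, "yaw": 0}, {"tx": 0, "ty": 0, "tz": -0.6, "yaw": 0}, {"tx": 0, "ty": 0, "tz": -0.6, "yaw": 0}, {"tx": 0, "ty": 0, "tz": 0, "yaw": 0}, {"tx": 0, "ty": 0, "tz": 0, "yaw": 0}])

```text
time: 18.55
tool_pos: [0.5322, 0.1543, 0.1537]
eef_rot: [180.0, -0.0, 140.9]
contact_force: [0.4, 0.2, -0.7]
grip_width: 0.852
grip_force: 0.0
```

```bash
cat > see.py <<'E'
from h import *
import sys
st,im,D,C=grab('wrist'); save(sys.argv[1],im); brief(st); P=cloud(C,D)
for m,s,c in blobs(im,(50,100,50),(85,255,255),150):
    t=m&(D>0)&(P[...,2]<.025)&(P[...,2]>.016); u=np.argwhere(t)[:,::-1].astype(np.float32); e,r=cv2.minEnclosingCircle(u)
    g=ray(C,*e,.021); print('pourer',s,e,r,g,(P[t].max(0)+P[t].min(0))/2,np.percentile(P[m][:,2],[5,50,95])); to(st,*g[:2],.1)
for m,s,c in blobs(im,(95,120,60),(118,255,255),1000):
    print('cap',s,c,ray(C,*c,.0295),'z',np.percentile(P[m&(D>0)][:,2],[2,50,98]))
E
python3 see.py w5
```

```text
time 18.55
q [-40.693  18.711  23.691 110.609  -9.371  52.524  38.515]
tool_pos [0.532 0.154 0.154]
eef_rot [ 1.79983e+02 -1.10000e-02  1.40908e+02]
contact_force [ 0.354  0.167 -0.694]
torque [ 0.021  0.008 -0.061]
grip_force 0.0
grip_width 0.852
pourer [ 410   84   52   52 1810] (435.6116943359375, 109.3723373413086) 26.935441970825195 [0.53755084 0.26029557 0.021     ] [0.53811392 0.26018017 0.02090744] [0.01978976 0.02128493 0.04813531]
units [1.57 2.14 1.34] yaw 0
cap [ 278  158   76   75 3975] [315.52553459 195.65987421] [0.53128816 0.15311607 0.0295    ] z [0.02768749 0.02951449 0.03091535]
```

View pics/w5.png

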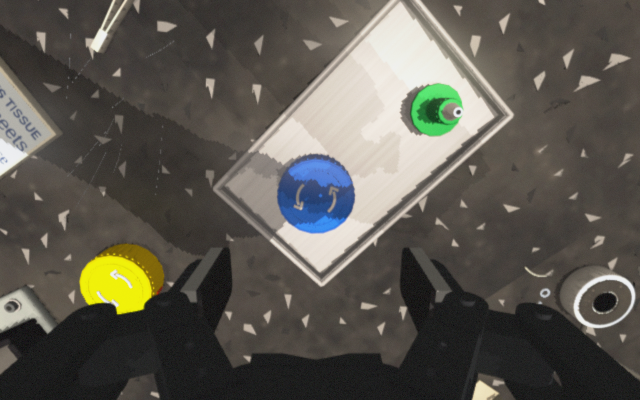

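The cap stands flat in the tray at (316,195), with its top at z 29.5 mm. The pourer is at (436,109) and upright. I'm going over the pourer.

Emit:
drive_tool(targets=[{"tx": 0.4, "ty": 0.54, "tz": 0, "yaw": 0}, {"tx": 0.4, "ty": 0.54, "tz": 0, "yaw": 0}, {"tx": 0.4, "ty": 0.54, "tz": 0, "yaw": 0}, {"tx": 0.37, "ty": 0.52, "tz": 0, "yaw": 0}, {"tx": 0, "ty": 0, "tz": 0.5, "yaw": 0}, {"tx": 0, "ty": 0, "tz": 0.5, "yaw": 0}, {"tx": 0, "ty": 0, "tz": 0, "yaw": 0}, {"tx": 0, "ty": 0, "tz": 0, "yaw": 0}], hand=0.3)

```text
time: 19.6
tool_pos: [0.5378, 0.2588, 0.113]
eef_rot: [-179.9, 0.0, 140.8]
contact_force: [0.4, 0.4, 0.6]
grip_width: 0.7
grip_force: 0.0
```

```bash
python3 see.py w6
python3 - <<'E'
from h import *
st=robot.read_state(); im=cv2.cvtColor(cv2.imread('pics/w6.png'),cv2.COLOR_BGR2RGB); C=cam('wrist',st)
E
```

```text
time 19.6
q [-46.331  26.097  20.453 105.865 -11.501  50.118  30.422]
tool_pos [0.538 0.259 0.113]
eef_rot [-1.79927e+02  1.40000e-02  1.40794e+02]
contact_force [0.36  0.362 0.554]
torque [-0.027 -0.007  0.003]
grip_force 0.0
grip_width 0.7
pourer [ 295  180   55   52 1932] (321.6510925292969, 206.21286010742188) 27.6099853515625 [0.53815412 0.26168875 0.021     ] [0.53843679 0.26103886 0.02140873] [0.02006992 0.02141671 0.04805539]
units [0.04 0.06 0.32] yaw 0
cap [ 153  247   70   60 1876] [181.42004264 272.47974414] [0.51282364 0.16080808 0.0295    ] z [0.00706894 0.02927007 0.12862227]
```

View pics/w6.png

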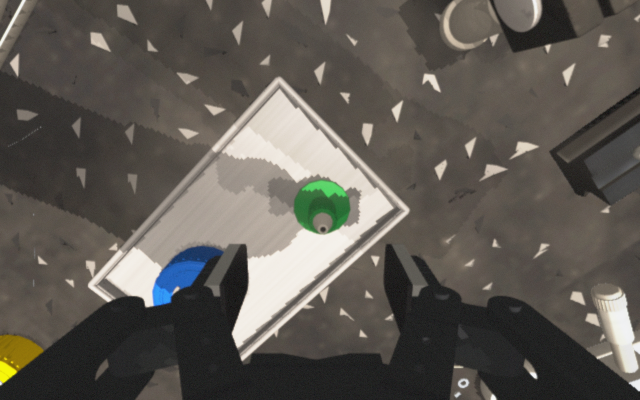

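The pourer is at (322,206), close to the gripper axis. The cap at (185,275) is clear of the left finger. I'll descend and grip the stem.

Emit:
drive_tool(targets=[{"tx": 0.03, "ty": 0.045, "tz": 0.4, "yaw": 0}, {"tx": 0, "ty": 0, "tz": 0.5, "yaw": 0}, {"tx": 0, "ty": 0, "tz": 0.5, "yaw": 0}, {"tx": 0, "ty": 0, "tz": 0.4, "yaw": 0}, {"tx": 0, "ty": 0, "tz": 0, "yaw": 0}, {"tx": 0, "ty": 0, "tz": 0, "yaw": 0}])

```text
time: 20.4
tool_pos: [0.5383, 0.2626, 0.0416]
eef_rot: [180.0, 0.0, 140.9]
contact_force: [-0.1, -0.0, 0.4]
grip_width: 0.698
grip_force: 0.0
```

Emit:
drive_tool(targets=[{"tx": 0, "ty": 0, "tz": 0, "yaw": 0}, {"tx": 0, "ty": 0, "tz": 0, "yaw": 0}, {"tx": 0, "ty": 0, "tz": 0, "yaw": 0}, {"tx": 0, "ty": 0, "tz": 0, "yaw": 0}, {"tx": 0, "ty": 0, "tz": 0, "yaw": 0}, {"tx": 0, "ty": 0, "tz": 0, "yaw": 0}, {"tx": 0, "ty": 0, "tz": 0, "yaw": 0}, {"tx": 0, "ty": 0, "tz": 0, "yaw": 0}], hand=1, force=45)

```text
time: 21.4
tool_pos: [0.5385, 0.2629, 0.0422]
eef_rot: [179.9, 0.0, 140.9]
contact_force: [-0.5, 0.3, 5.2]
grip_width: 0.172
grip_force: 44.0
```

Emit:
drive_tool(targets=[{"tx": 0, "ty": 0, "tz": -0.2, "yaw": 0}, {"tx": 0, "ty": 0, "tz": -0.5, "yaw": 0}, {"tx": 0, "ty": 0, "tz": -0.7, "yaw": 0}, {"tx": 0, "ty": 0, "tz": -0.8, "yaw": 0}, {"tx": 0, "ty": 0, "tz": -0.8, "yaw": 0}, {"tx": 0, "ty": 0, "tz": -0.7, "yaw": 0}, {"tx": 0, "ty": 0, "tz": -0.4, "yaw": 0}, {"tx": 0, "ty": 0, "tz": 0, "yaw": 0}])

```text
time: 22.4
tool_pos: [0.5387, 0.2629, 0.2072]
eef_rot: [179.8, 0.0, 140.9]
contact_force: [0.5, -0.4, -0.9]
grip_width: 0.169
grip_force: 43.9
```

Emit:
drive_tool(targets=[{"tx": -0.41, "ty": -0.64, "tz": 0, "yaw": 0}, {"tx": -0.42, "ty": -0.65, "tz": 0, "yaw": 0}, {"tx": -0.42, "ty": -0.65, "tz": 0, "yaw": 0}, {"tx": -0.42, "ty": -0.65, "tz": 0, "yaw": 0}, {"tx": -0.42, "ty": -0.65, "tz": 0, "yaw": 0}, {"tx": -0.42, "ty": -0.65, "tz": 0, "yaw": 0}, {"tx": -0.42, "ty": -0.65, "tz": 0, "yaw": 0}, {"tx": -0.42, "ty": -0.65, "tz": 0, "yaw": 0}, {"tx": -0.42, "ty": -0.65, "tz": 0, "yaw": 0}, {"tx": -0.42, "ty": -0.65, "tz": 0, "yaw": 0}, {"tx": -0.42, "ty": -0.65, "tz": 0, "yaw": 0}, {"tx": -0.42, "ty": -0.65, "tz": 0, "yaw": 0}, {"tx": -0.42, "ty": -0.65, "tz": 0, "yaw": 0}, {"tx": -0.38, "ty": -0.58, "tz": 0, "yaw": 0}, {"tx": 0, "ty": 0, "tz": 0, "yaw": 0}, {"tx": 0, "ty": 0, "tz": 0, "yaw": 0}, {"tx": 0, "ty": 0, "tz": 0, "yaw": 0}])

```text
time: 24.52
tool_pos: [0.4915, -0.1628, 0.2049]
eef_rot: [-180.0, -0.1, 141.1]
contact_force: [0.1, 1.1, -0.6]
grip_width: 0.172
grip_force: 43.9
```

Run:
```python
from h import *
st,im,D,C=grab('wrist'); save('w7',im); brief(st); P=cloud(C,D)
np.savez('/tmp/w7',im=im,D=D)
m=(np.abs(P[...,2]-.132)<.004)&(D>0)&(np.hypot(P[...,0]-.491,P[...,1]+.165)<.03)
u=np.argwhere(m)[:,::-1].astype(np.float32); print(m.sum())
if m.sum()>20:
    e=cv2.minEnclosingCircle(u); print('rim',e,ray(C,*e[0],.132),P[m].min(0),P[m].max(0))
for m,s,c in blobs(im,(50,100,50),(85,255,255),150):
    print('pourer',s,c,np.percentile(P[m&(D>0)],[5,50,95],axis=0))
```

```text
time 24.525
q [-19.351  11.641  36.991 113.492  -8.302  57.507  72.627]
tool_pos [ 0.491 -0.163  0.205]
eef_rot [-1.79995e+02 -7.20000e-02  1.41067e+02]
contact_force [ 0.118  1.129 -0.579]
torque [0.013 0.001 0.005]
grip_force 43.91
grip_width 0.172
1041
rim ((314.0, 214.5), 40.02821350097656) [ 0.4881733 -0.1631005  0.132    ] [ 0.46973621 -0.18882023  0.12800281] [ 0.50756707 -0.13977632  0.13424627]
pourer [ 277  217   78   86 2641] [315.93714502 249.02461189] [[ 0.47530547 -0.16854739  0.18260777]
 [ 0.48474141 -0.15870254  0.18497046]
 [ 0.49428479 -0.14815052  0.21092502]]
```

View pics/w7.png

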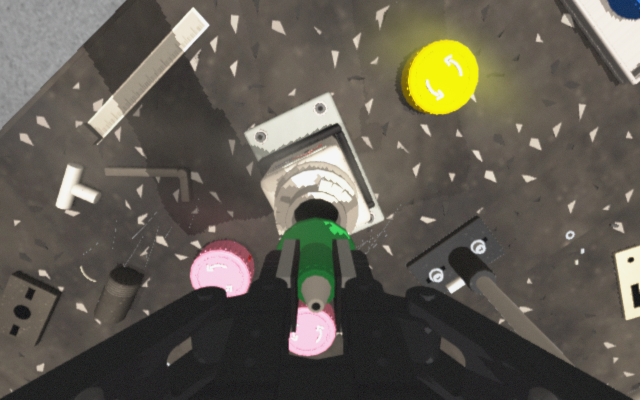

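The view shows the pourer upright in the grip at (316,250), over the mouth. I'm correcting the lateral offset and lowering to just above the rim.

Emit:
drive_tool(targets=[{"tx": -0.02, "ty": -0.035, "tz": 0.3, "yaw": 0}, {"tx": 0, "ty": 0, "tz": 0.3, "yaw": 0}, {"tx": 0, "ty": 0, "tz": 0.2, "yaw": 0}, {"tx": 0, "ty": 0, "tz": 0, "yaw": 0}, {"tx": 0, "ty": 0, "tz": 0, "yaw": 0}])

```text
time: 25.2
tool_pos: [0.4913, -0.1663, 0.1735]
eef_rot: [-180.0, 0.0, 140.9]
contact_force: [-0.0, -0.6, -0.8]
grip_width: 0.164
grip_force: 43.9
```

Run:
```python
from h import *
st,im,D,C=grab('side'); save('s2',im); brief(st)
f,cx,cy,T=C; Ti=np.linalg.inv(T)
def px(p): q=Ti@np.append(p,1); return f*q[0]/q[2]+cx,f*q[1]/q[2]+cy
print('mouth px',px([.4912,-.1643,.132]), 'px/mm',f/ (Ti@[.4912,-.1643,.132,1])[2]/1000)
h=cv2.cvtColor(im,cv2.COLOR_RGB2HSV)
g=cv2.inRange(h,(50,100,40),(85,255,255)); 
x0,y0=[int(v) for v in px([.4912,-.1643,.132])]
for r in range(y0-30,y0+25,2):
    row=im[r,x0-22:x0+23].astype(int); print(r,''.join('G' if g[r,x] else 'w' if im[r,x].min()>120 else '.' for x in range(x0-22,x0+23)))
```

```text
time 25.2
q [-18.095  14.471  36.505 114.936 -10.606  53.803  74.75 ]
tool_pos [ 0.491 -0.166  0.174]
eef_rot [-1.79998e+02  1.40000e-02  1.40910e+02]
contact_force [-0.004 -0.614 -0.789]
torque [ 0.038 -0.007  0.004]
grip_force 43.909
grip_width 0.164
mouth px (np.float64(325.39851560291254), np.float64(214.98281048154558)) px/mm 0.3651772019093345
184 .............wwww............................
186 ..............ww.............................
188 ...............w.............................
190 .............................................
192 ........................................ww...
194 ...........................................ww
196 ..........................................www
198 .............................................
200 .............................................
202 .............................................
204 w............................................
206 wwwww..................................ww....
208 ww.wwwww........w.G........GGGG...w....ww....
210 wwwwwww...........GGGGGGGGGGGGG......ww......
212 w................wwww.......www..............
214 ..............wwwwwwwwwwwwwwwwwww............
216 ...............wwwwwwwwwwwwwwwwwww...........
218 ..............wwwwwwwwwwwwwwwwwww............
220 .............wwwwwwwwwwwwwwwwwwwwww..........
222 .............wwwwwwwwwwwwwwwwwwwwww..........
224 ...........wwwwwwwwwwwwwwwwwwwwwww...........
226 .........wwwwwwwwwwwwwwwwwwwwwwwwww..........
228 ..........wwwwwwwwwwwwwwwwwwwwwwwwww.........
230 ..........wwwwwwwwwwwwwwwwwwwwwwwwwwww.......
232 ............wwwwwwwwwwwwwwwwwwwwwwwwwww......
234 .............wwwwwwwwwwwwwwwwwwwwwwwww.......
236 ..............wwwwwwwwwwwwwwwwwwwwwwww.......
238 ...............wwwwwwwwwwwwwwwwwwwwwww..www..
```

Emit:
drive_tool(targets=[{"tx": 0.015, "ty": 0.02, "tz": 0.1, "yaw": 0}, {"tx": 0, "ty": 0, "tz": 0.1, "yaw": 0}, {"tx": 0, "ty": 0, "tz": 0, "yaw": 0}, {"tx": 0, "ty": 0, "tz": 0, "yaw": 0}])

```text
time: 25.75
tool_pos: [0.4912, -0.1651, 0.1654]
eef_rot: [-180.0, -0.0, 140.9]
contact_force: [0.4, -0.6, -0.6]
grip_width: 0.169
grip_force: 43.9
```

Emit:
drive_tool(targets=[{"tx": 0, "ty": 0, "tz": 0.05, "yaw": 0}, {"tx": 0, "ty": 0, "tz": 0.05, "yaw": 0}, {"tx": 0, "ty": 0, "tz": 0, "yaw": 0}, {"tx": 0, "ty": 0, "tz": 0, "yaw": 0}])

```text
time: 26.25
tool_pos: [0.4912, -0.1651, 0.1615]
eef_rot: [-180.0, -0.0, 140.9]
contact_force: [0.7, -0.6, 0.2]
grip_width: 0.167
grip_force: 43.9
```

Going in freely. I'll lower on to the seat.

Emit:
drive_tool(targets=[{"tx": 0, "ty": 0, "tz": 0.04, "yaw": 0}, {"tx": 0, "ty": 0, "tz": 0.04, "yaw": 0}, {"tx": 0, "ty": 0, "tz": 0, "yaw": 0}, {"tx": 0, "ty": 0, "tz": 0, "yaw": 0}])

```text
time: 26.75
tool_pos: [0.4913, -0.1649, 0.1582]
eef_rot: [180.0, 0.0, 140.9]
contact_force: [1.1, -0.0, -1.2]
grip_width: 0.166
grip_force: 43.8
```

Emit:
drive_tool(targets=[{"tx": 0, "ty": 0, "tz": 0.04, "yaw": 0}, {"tx": 0, "ty": 0, "tz": 0.03, "yaw": 0}, {"tx": 0, "ty": 0, "tz": 0, "yaw": 0}, {"tx": 0, "ty": 0, "tz": 0, "yaw": 0}])

```text
time: 27.25
tool_pos: [0.4918, -0.1651, 0.1572]
eef_rot: [179.9, -0.0, 140.9]
contact_force: [-2.3, 3.0, 9.9]
grip_width: 0.169
grip_force: 45.0
```

Emit:
drive_tool(targets=[{"tx": 0, "ty": 0, "tz": 0.03, "yaw": 0}, {"tx": 0, "ty": 0, "tz": 0, "yaw": 0}, {"tx": 0, "ty": 0, "tz": -0.04, "yaw": 0}, {"tx": 0, "ty": 0, "tz": 0, "yaw": 0}])

```text
time: 27.75
tool_pos: [0.4917, -0.1651, 0.1572]
eef_rot: [179.9, -0.0, 140.9]
contact_force: [-1.8, 2.1, 8.8]
grip_width: 0.166
grip_force: 44.6
```

Emit:
drive_tool(targets=[{"tx": 0, "ty": 0, "tz": 0, "yaw": 0}, {"tx": 0, "ty": 0, "tz": 0, "yaw": 0}, {"tx": 0, "ty": 0, "tz": 0, "yaw": 0}, {"tx": 0, "ty": 0, "tz": 0, "yaw": 0}, {"tx": 0, "ty": 0, "tz": 0, "yaw": 0}], hand=0.4, force=20)

```text
time: 28.38
tool_pos: [0.4911, -0.1651, 0.1558]
eef_rot: [-180.0, -0.0, 140.9]
contact_force: [0.0, 0.5, 0.5]
grip_width: 0.599
grip_force: 0.0
```

Emit:
drive_tool(targets=[{"tx": 0, "ty": 0, "tz": -0.3, "yaw": 0}, {"tx": 0, "ty": 0, "tz": -0.5, "yaw": 0}, {"tx": 0, "ty": 0, "tz": -0.5, "yaw": 0}, {"tx": 0, "ty": 0, "tz": -0.5, "yaw": 0}, {"tx": 0, "ty": 0, "tz": -0.5, "yaw": 0}, {"tx": 0, "ty": 0, "tz": 0, "yaw": 0}, {"tx": 0, "ty": 0, "tz": 0, "yaw": 0}])

```text
time: 29.25
tool_pos: [0.4909, -0.165, 0.2476]
eef_rot: [-180.0, -0.0, 140.9]
contact_force: [-0.3, 0.6, -1.1]
grip_width: 0.601
grip_force: 0.0
```

Run:
```python
from h import *
st,im,D,C=grab('wrist'); brief(st); P=cloud(C,D)
for m,s,c in blobs(im,(50,100,50),(85,255,255),150):
    t=m&(D>0); p=P[t]; fl=p[p[:,2]<np.percentile(p[:,2],50)+.003]
    A=np.c_[fl[:,:2]-fl[:,:2].mean(0),np.ones(len(fl))]; k=np.linalg.lstsq(A,fl[:,2],rcond=None)[0]
    print('pourer',s,c,np.percentile(p[:,2],[5,50,95]),'tilt deg',np.degrees(k[:2]).round(2),'flange z',k[2].round(4),(fl.max(0)+fl.min(0))/2)
```

```text
time 29.25
q [-20.513   8.297  37.791 111.092  -5.733  62.479  70.564]
tool_pos [ 0.491 -0.165  0.248]
eef_rot [-1.79999e+02 -2.80000e-02  1.40919e+02]
contact_force [-0.309  0.639 -1.146]
torque [0.016 0.029 0.01 ]
grip_force 0.0
grip_width 0.601
pourer [ 292  177   51   50 1628] [316.86732187 199.25061425] [0.13508603 0.13641558 0.16309117] tilt deg [-0.03 -0.21] flange z 0.1361 [ 0.49180823 -0.16612192  0.1366138 ]
```

The flange top is at z 136 mm, as expected when seated, and level to about 0.2°. The cap was seen flat in the tray. I'm handing in.

```bash
python3 -c "
from plant import robot
print(robot.sign_off())"
```

```text
the job is handed in; nothing more can be done
None
```

The job is handed in at about 29 s: the cap came off cleanly and lies open side down in the steel tray, and the green pourer is seated level in the bottle's mouth. I don't have the judge's verdict.

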